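# Hang the stone-plant pot in the free saddle of the nursery rail

### The arm

A 6-joint arm with a two-finger parallel gripper is mounted at the origin on the work surface. World frame = base frame: x ahead of the robot, y to its left, z up, the work surface at z = 0. Lengths are in m, angles in rad, forces in N, time in s.
With the tool pointing down it reaches from about 0.35 to 0.85 m from the base axis. Payload 8.1 kg.
Tool frame: the origin (TCP) lies between the finger pads; the fingertips stand 25 mm ahead of it and the grasp point (between the pads) lies 6 mm ahead of it (robot.tip_extent is the distance from the TCP to the fingertips, in m); z points along the fingers, y is the direction in which the jaws open and shut (so a half turn about z gives the same grasp; the last joint's range is limited). The gripper opens to 93 mm and grips with 3 to 60 N. Pads are 15 mm wide; open, the fingers measure 128 mm over their backs; the gripper's body (75 mm by 188 mm) begins 65 mm behind the grasp point.
Start: joints at [1.259, 0.13, 1.488, -0, 1.523, -0.085], TCP at [0.135, 0.585, 0.244] pointing down, gripper open.
Joint ranges: [-2.96, 2.96], [-0.89, 2.26], [0.02, 2.5], [-1.34, 4.48], [0, 2.73], [-2.66, 2.66]. Speed limits (rad/s): [2.39, 2.39, 2.79, 3.14, 3.14, 3.14].

### API

Orientations are given as a rotation vector (axis times angle).
In Python, from plant import robot gives the robot as it stands.
- The arm moves only by the tool drive_tool, never from a script. Its argument "increments" is a list of rows, each a list of 7 numbers: the closure, from 0 (fully open) to 1 (shut), then the shift along the world's x, y, z in units of 25 mm (1.0 is 25 mm), then the turn, a rotation vector about the world's x, y, z in rad. In form: [[gripper, dx, dy, dz, rx, ry, rz], ...]. A call has 1 to 20 rows; each row is the pose to reach, as a shift and turn from the pose commanded when the call began; what a row does not reach only later rows make up. A row lasts 1/12 s, in which the tool goes at most 41.7 mm and 7.16 degrees, less where a joint would pass 70% of its speed; a pose out of reach is approached as far as the arm can. A call with a gripper value outside its range is refused whole. The fingers move at their own pace and stop on an object; "squeeze" is the grip in N (left out, the last holds). Time passes only in rows, so rows that repeat a pose let the fingers close. It gives the time, the measured TCP pose, the force and the opening at its end, in the units of the state.
- robot.read_state(): the state, without advancing time (a new reading comes with each control period).
- robot.read_camera(name): name is "scene" or "top" or "wrist"; returns a dict with "image" (480x640x3 uint8, red, green, blue), "fx", "fy", "cx", "cy" (pixels), "dist" ([k1, k2, p1, p2, k3] as OpenCV has them; the pictures are not rectified), "T" (4x4, takes a point from camera to world coordinates); the wrist camera has in their place "mount" (4x4, takes a point from camera to tool coordinates, whose origin is the TCP and whose axes are the flange's). Camera axes: x right, y down, z forward; pixel columns grow to the right and rows downward; lengths in m; the calibration is good to about 2 mm. A picture is of the moment at which its call begins: read the wrist's pose just before it. There is no depth.
- robot.close_job(): hands the job in, once; it reports no verdict.
The state is a dict: "t": time; "q": joint angles; "dq": joint speeds; "joint_torque": joint torques, N m; "tool_pos": TCP position; "orientation": TCP orientation; "force": force on the tool from outside, world axes, zero at the start; "wrist_torque": the same for the moment, N m; "opening": finger opening in m.
Only numpy, scipy, OpenCV 4.12 (cv2) and the standard library are available. Lean on these libraries where they do the work, as an engineer would, in place of code of your own. Each camera call takes 0.05 s, during which the arm holds its last target.

### The job

Pick up the orange pot by its yellow tab and lower it through the gap between the grey pot and the tag caddy so that its hook goes over the rail, then, pressing only lightly, feel along the green saddle until the hook drops fully into the saddle's slot. Let go and leave the pot hanging there, and do not knock, shove or dislodge the things hanging beside it.

Things in the scene. Friction and masses are not known exactly. Their poses are not given: they have to be found in the camera images.
- pot_tab (a point): Centre of the orange pot's yellow carrying tab, an upright block 12 (x) x 20 (y) x 46 mm (z), directly over the hook on a 12 mm wide neck; its foot is 23 mm below its centre. It is 142 mm above the pot's underside and 33 mm to +x of the pot's middle. Axes of the pot: z up, +x towards the hook at its back, y along the hook's width.
- pot_hook (a point): Centre of the underside of the bridge of the orange pot's hook, 41 mm below pot_tab, 101 mm above the pot's underside, same axes. The hook is a flat strap 16 mm wide (y): its front leg is the strap on the pot's back, its rear lip reaches 21 mm below this point, and the space between leg and lip is 12 mm in x, centred on this point (the rail strip is 8 mm thick).
- pot_center (a point): Centre of the orange pot itself, half-way up its 55 mm, same axes as pot_tab.
- pot: The orange pot: boxy planter 46 (x) x 40 (y) x 55 mm, 110 to 220 g, with gravel and a cleft stone plant; origin at the middle of its underside, axes as pot_tab. It starts upright on the bench. Hung, it is on the rail's -x side with pot y along rail y, its underside 69 mm above the bench.
- rail: Hanging rail fixed to the bench: rigid upright aluminium strip 8 mm thick (x), 50 mm tall, along y, seat edge 170 mm above the bench; end posts at y = +-187 mm, 182 mm high. Origin on the bench under the strip's middle, x away from the robot. Small stops 8 mm high flank the neighbours' hooks. More than 22 N from the pot is too much.
- gap (a point): Middle of the 80 mm gap between grey pot and tag caddy, on the strip at seat edge height; axes as rail. A green saddle 60 mm long is clamped here, 8 mm proud of the seat edge save for a slot 18.5 mm wide, 8 mm deep at its middle. Slot position not measured: anywhere within 16 mm of this point along y; it does not shift. Hook home: bridge on the seat edge in the slot; on the saddle it is 8 mm too high.
- grey_pot_hook (a point): Underside of the hook bridge of the grey pot (46 (x) x 40 (y) x 55 mm, 150 g) that hangs loosely on the rail 60 mm to +y of the gap's middle; it must stay hanging where it is. Its hook's top is 4 mm above this point; nothing of it is higher.
- tag_caddy_hook (a point): Underside of the hook bridge of the blue-grey caddy with blank white plant tags (46 (x) x 40 (y) x 55 mm, 150 g; nothing of it is higher than its hook) that hangs loosely on the rail 60 mm to -y of the gap's middle; it must stay where it is.
- dibber_hook (a point): Underside of the hook bridge of a dibber (wooden handle, steel point, 120 g) that hangs on the rail 118 mm to +y of the gap's middle; it must stay where it is.
- grey_pot: The grey pot; origin under its middle, 101 mm below and 33 mm to -x of its hook point.
- tag_caddy: The tag caddy; origin under its middle, 101 mm below and 33 mm to -x of its hook point.
- dibber: The dibber; origin 101 mm below and 33 mm to -x of its hook point.
Mind the look-alikes: they are no part of the job. What is shaped like the dibber but pink is not meant. Of the things that look like the pot, take the one that is nearest to the robot's base at the start.

How it is judged:
On the way:
1. the orange pot is lifted clear of the bench (height (world z) of pot above 0.09 m), for 0.2 s.
At the end, for the whole second after the job is handed in: The orange pot hangs at rest, hook bridge within 3.5 mm of the rail seat edge (in the slot), within 18 mm of the gap middle, upright within 0.15 rad, square within 0.2 rad; the three neighbours' hooks are within 8 mm of where they began, upright within 0.2 rad (z of pot_hook in the frame of rail between 0.166 and 0.1735 m and y of pot_hook in the frame of rail between -0.018 and 0.018 m and x of pot_hook in the frame of rail between -0.009 and 0.009 m and angle between pot_hook's own z axis and vertical below 0.15 rad and angle between the y axis of pot_hook and the y axis of rail, either way round below 0.2 rad and linear speed of pot below 0.02 m/s and distance of each of grey_pot_hook, tag_caddy_hook, dibber_hook from where it was at the start of the episode below 0.008 m and angle between each of grey_pot_hook, tag_caddy_hook, dibber_hook's own z axis and vertical below 0.2 rad); the robot touches nothing.
It fails at once if the hanging pot is pressed or knocked against the rail or its saddle with more than 22 N (contact force between pot and rail above 22 N).
It fails at once if the grey pot, tag caddy or dibber is shoved, lifted or dislodged (its hook moves more than 10 mm) (distance of any of grey_pot_hook, tag_caddy_hook, dibber_hook from where it was at the start of the episode above 0.01 m).
It fails at once if the grey pot, tag caddy or dibber is knocked by the pot or the robot with more than 10 N (contact force between any of grey_pot, tag_caddy, dibber and pot above 10 N or contact force between any of grey_pot, tag_caddy, dibber and the arm above 10 N or contact force between any of grey_pot, tag_caddy, dibber and the fingers above 10 N).
It also fails if it takes over 72 s, if anything falls off the work surface, if the arm or the gripper's body presses on something with over 40 N, if the wrist force passes 120 N, or if a joint passes its speed limit or range.

## Working session

There is one attempt and no reset: what is moved stays moved. The work goes in short steps, Python scripts to look and compute and a tool call to move; the robot and the scene stay as the last step left them, time stands still between calls to the robot, and variables do not carry over. Pictures are saved under pics/ and viewed, and the job is handed in when it is done.

Besides the shell and the picture viewer there is one more tool, called after "Call:" in YAML: its name, and indented under it one key for each argument. drive_tool: Moves the arm, as the interface text tells. Its arguments: {"type":"object","properties":{"increments":{"type":"array"},"squeeze":{"type":"number"}},"required":["increments"]}

```bash
mkdir -p pics; cat > h.py <<'E'
import numpy as np, cv2
from plant import robot
def snap(n,f):
    s=robot.read_state(); c=robot.read_camera(n); c['s']=s
    cv2.imwrite('pics/'+f+'.png',c['image'][:,:,::-1])
    d={k:v for k,v in c.items()}
    np.save('pics/'+f+'.npy',d,allow_pickle=True); return c
def load(f): return np.load('pics/'+f+'.npy',allow_pickle=True).item()
def K(c): return np.array([[c['fx'],0,c['cx']],[0,c['fy'],c['cy']],[0,0,1.]])
def TT(c):
    if 'T' in c: return np.array(c['T'])
    M=np.eye(4); M[:3,:3]=cv2.Rodrigues(np.array(c['s']['orientation'],float))[0]; M[:3,3]=c['s']['tool_pos']
    return M@np.array(c['mount'])
def ray(c,uv):
    p=cv2.undistortPoints(np.array([[uv]],float),K(c),np.array(c['dist'],float))[0,0]
    T=TT(c); d=T[:3,:3]@np.array([p[0],p[1],1]); return T[:3,3],d/np.linalg.norm(d)
def atz(c,uv,z):
    o,d=ray(c,uv); return o+d*(z-o[2])/d[2]
def tri(obs):
    A=np.zeros((3,3));b=np.zeros(3)
    for c,uv in obs:
        o,d=ray(c,uv);P=np.eye(3)-np.outer(d,d);A+=P;b+=P@o
    x=np.linalg.solve(A,b); return x,[np.linalg.norm((np.eye(3)-np.outer(d,d))@(x-o)) for o,d in [ray(c,u) for c,u in obs]]
def proj(c,P):
    T=np.linalg.inv(TT(c)); r=cv2.Rodrigues(T[:3,:3])[0]
    return cv2.projectPoints(np.array(P,float).reshape(-1,3),r,T[:3,3],K(c),np.array(c['dist'],float))[0][:,0]
def crop(f,x,y,w,h,s,o):
    im=cv2.imread('pics/'+f+'.png')[y:y+h,x:x+w]; cv2.imwrite('pics/'+o+'.png',cv2.resize(im,None,fx=s,fy=s,interpolation=cv2.INTER_CUBIC))
E
python3 - <<'E'
from h import *
for n in ['scene','top','wrist']:
    c=snap(n,n+'0'); print(n,TT(c).round(3).tolist(),c['fx'])
print(robot.read_state())
E
```

```text
scene [[0.452, 0.767, -0.455, 0.813], [0.892, -0.393, 0.223, -0.128], [-0.007, -0.506, -0.862, 0.717], [0.0, 0.0, 0.0, 1.0]] 470.3377873771919
top [[0.013, -0.99, 0.144, 0.353], [-1.0, -0.013, 0.004, 0.005], [-0.002, -0.144, -0.99, 1.218], [0.0, 0.0, 0.0, 1.0]] 596.2771369437464
wrist [[0.225, 0.936, 0.27, 0.059], [0.974, -0.216, -0.064, 0.602], [-0.002, 0.277, -0.961, 0.383], [0.0, 0.0, 0.0, 1.0]] 356.55201165116847
{'t': 0.15, 'q': array([ 1.25860438e+00,  1.30996704e-01,  1.48902917e+00, -2.51588592e-05,
        1.52300740e+00, -8.54011996e-02]), 'dq': array([ 5.94609905e-04, -2.63251045e-03, -2.12513285e-03, -4.42875033e-05,
       -3.58568622e-04, -6.46403020e-04]), 'joint_torque': array([ 1.25642709e-03, -5.60477901e+01, -4.92334878e+01,  7.68680242e-02,
        3.06896050e-02, -1.09196130e-04]), 'tool_pos': array([0.13477293, 0.58424939, 0.24282299]), 'orientation': array([-3.55447715e-01, -3.12115741e+00,  2.22597163e-03]), 'force': array([ 1.27897099, -0.08731487, -0.1983211 ]), 'wrist_torque': array([ 0.01395036, -0.02762128, -0.01230087]), 'opening': 0.09265673143795733}
```

View pics/scene0.png

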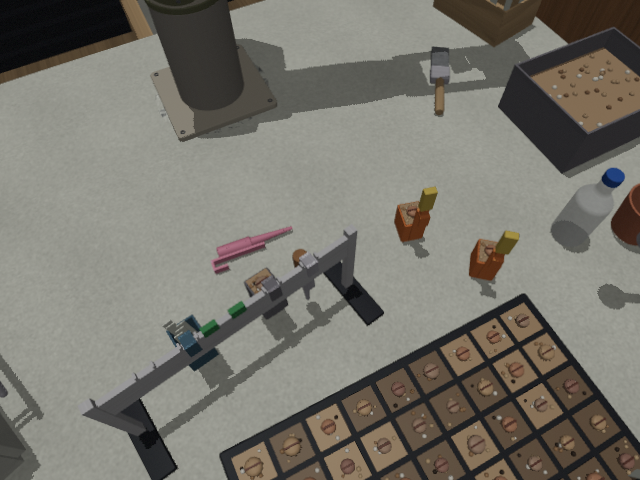

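View pics/top0.png

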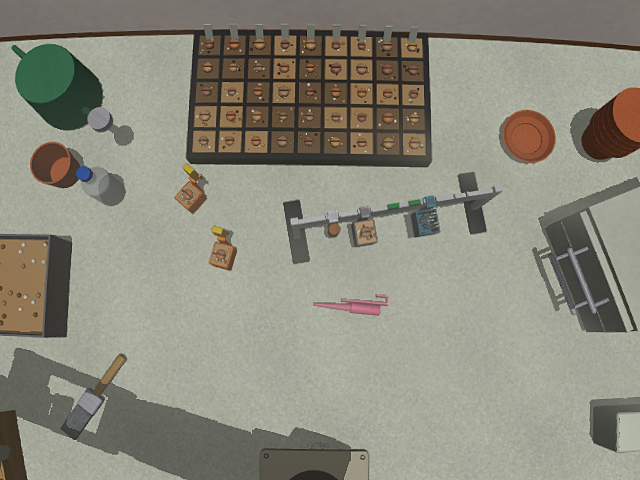

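View pics/wrist0.png

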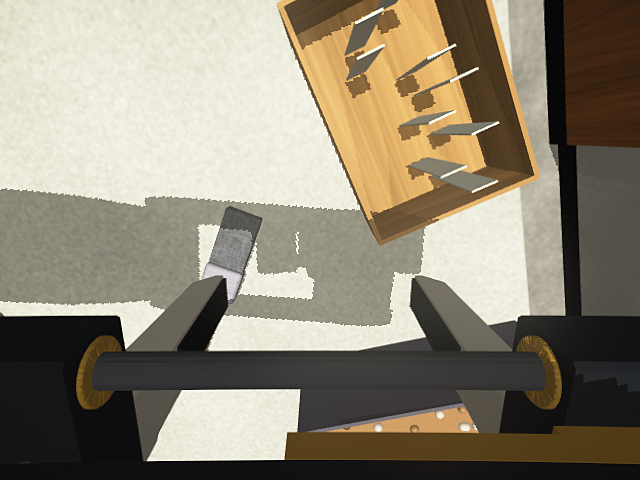

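Candidates for the orange pot: A at top (222,250) / scene (412,218), and B at top (190,192) / scene (487,258). A is nearer to the base at top ≈(315,480), so I take A. I'll check it in a close crop and measure from crops.

```bash
python3 - <<'E'
from h import *
crop('top0',170,150,80,130,5,'ct1');crop('scene0',380,170,80,90,7,'cs1')
crop('top0',280,160,230,120,3.4,'ct2');crop('scene0',80,220,310,260,2.5,'cs2')
E
```

```text
(no output)
```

View pics/ct1.png

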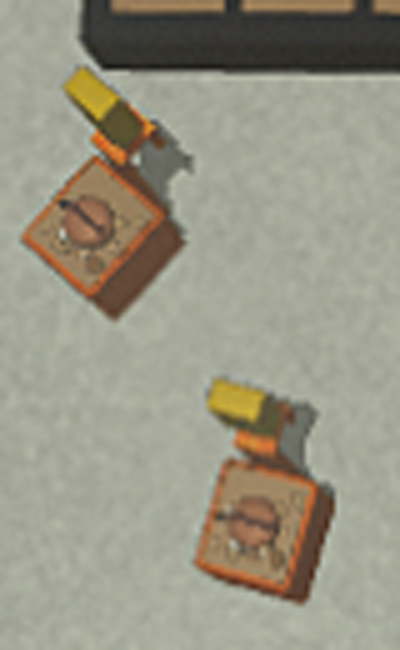

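View pics/cs1.png

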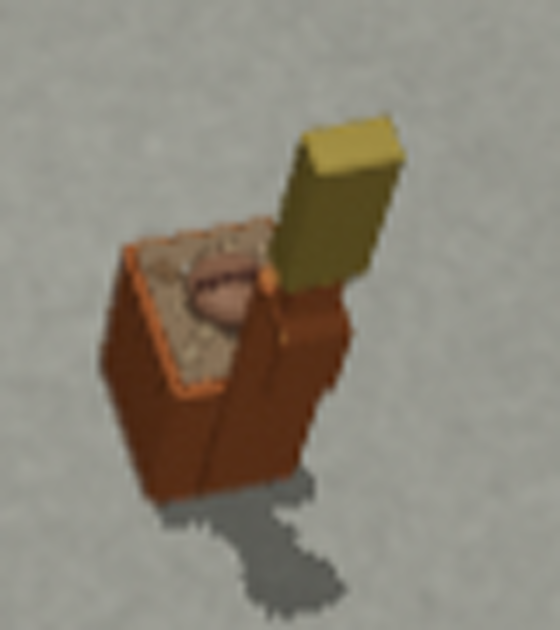

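View pics/ct2.png

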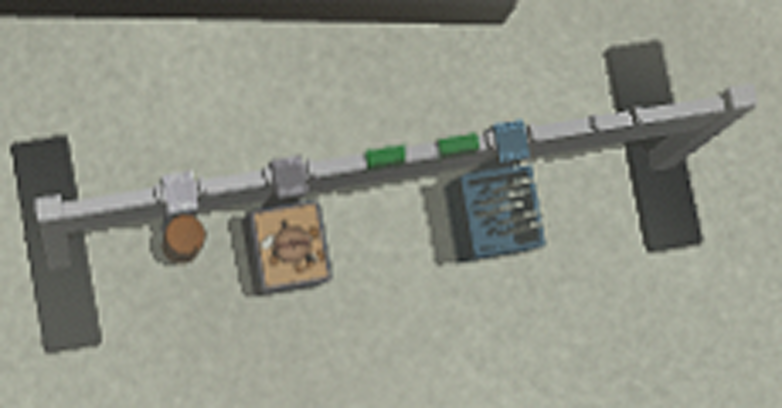

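View pics/cs2.png

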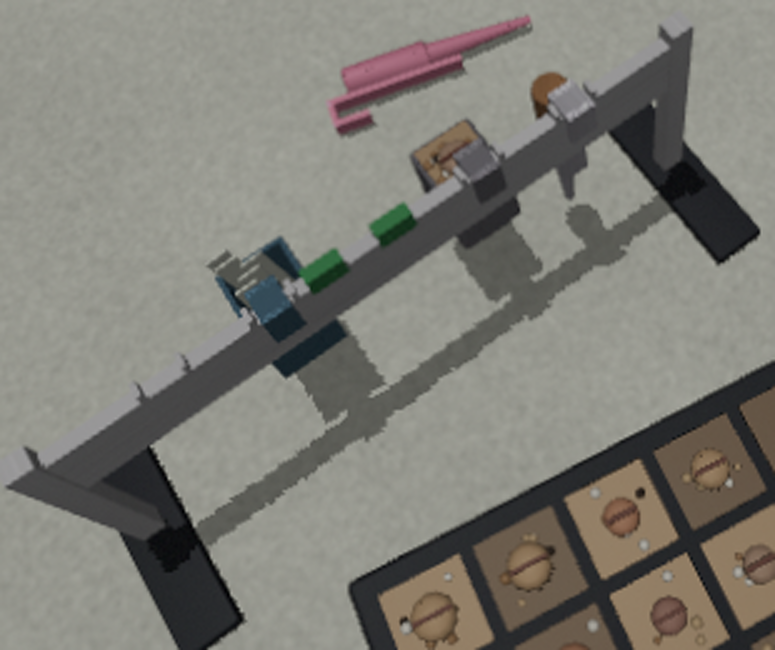

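Pot A is confirmed: upright, yellow tab at top px (217,230) / scene px (430,190). The saddle's slot is visible between the two green blocks. Now measuring.

```bash
cat >> h.py <<'E'
def C(c,x0,y0,s): return lambda u,v: ((u+.5)/s-.5+x0,(v+.5)/s-.5+y0)
E
python3 - <<'E'
from h import *
t=load('top0');s=load('scene0')
a=C(t,170,150,5);b=C(s,380,170,7)
print('tabtop',tri([(t,a(238,403)),(s,b(354,144))]), atz(t,a(238,403),.165),atz(s,b(354,144),.165))
q=[atz(t,a(*p),.165) for p in [(214,380),(269,393),(261,428),(208,412)]]
print(np.round(q,4).tolist())
q=[atz(t,a(*p),.055) for p in [(228,460),(328,487),(290,590),(196,563)]]
for i in range(4): d=q[(i+1)%4]-q[i]; print('rim',q[i].round(4),np.linalg.norm(d).round(4),np.degrees(np.arctan2(d[1],d[0])).round(1))
print('rimc',np.mean(q,0))
a=C(t,280,160,3.4);b=C(s,80,220,2.5)
def T(n,u,v,z): print(n,tri([(t,a(*u)),(s,b(*v))]),atz(t,a(*u),z).round(4),atz(s,b(*v),z).round(4))
T('grey hook top',(290,174),(479,156),.174)
T('caddy hook top',(511,141),(269,299),.174)
T('dib hook top',(180,190),(573,101),.174)
T('greenL far ctr',(385,155.5),(393,220),.178)
T('greenR',(458,144.5),(324,269),.178)
T('postL',(48,207),(676,30),.182)
T('postR',(743,97),(20,470),.182)
E
```

```text
tabtop (array([0.52348951, 0.18177606, 0.16402284]), [np.float64(4.955667767163589e-05), np.float64(4.9556677671735714e-05)]) [0.52330579 0.18156808 0.165     ] [0.52401857 0.1812775  0.165     ]
[[0.5316, 0.1906, 0.165], [0.5271, 0.1705, 0.165], [0.5143, 0.1729, 0.165], [0.5199, 0.1923, 0.165]]
rim [0.5182 0.2032 0.055 ] 0.0415 -104.3
rim [0.5079 0.163  0.055 ] 0.0433 161.5
rim [0.4669 0.1768 0.055 ] 0.039 75.0
rim [0.477  0.2145 0.055 ] 0.0427 -15.3
rimc [0.49249888 0.18935181 0.055     ]
grey hook top (array([ 0.55937151, -0.08205767,  0.17900007]), [np.float64(0.0004041286362863463), np.float64(0.00040412863628629884)]) [ 0.5603 -0.0829  0.174 ] [ 0.5571 -0.0812  0.174 ]
caddy hook top (array([ 0.57996437, -0.20048105,  0.17352667]), [np.float64(0.00013141220416856624), np.float64(0.00013141220416854505)]) [ 0.5799 -0.2003  0.174 ] [ 0.5801 -0.2005  0.174 ]
dib hook top (array([ 0.55083226, -0.02521686,  0.17436869]), [np.float64(6.168634369899208e-05), np.float64(6.168634369904881e-05)]) [ 0.5509 -0.0252  0.174 ] [ 0.5506 -0.0252  0.174 ]
greenL far ctr (array([ 0.57049634, -0.13280334,  0.17610728]), [np.float64(3.024438168781948e-05), np.float64(3.024438168781838e-05)]) [ 0.5701 -0.1325  0.178 ] [ 0.5713 -0.1328  0.178 ]
greenR (array([ 0.57763834, -0.17198824,  0.17333896]), [np.float64(2.4631040516825333e-05), np.float64(2.4631040516842643e-05)]) [ 0.5766 -0.1712  0.178 ] [ 0.5797 -0.1716  0.178 ]
postL (array([0.53976714, 0.0425461 , 0.17816996]), [np.float64(0.0011808503600752296), np.float64(0.0011808503600752023)]) [0.5395 0.0435 0.182 ] [0.5413 0.0402 0.182 ]
postR (array([ 0.60583072, -0.3261632 ,  0.17605649]), [np.float64(0.0004797668140003091), np.float64(0.0004797668140004461)]) [ 0.6045 -0.3248  0.182 ] [ 0.6081 -0.3235  0.182 ]
```

Pot A: yaw ≈ -15°, tab at (0.5235, 0.1815). Rail: yaw ≈ +10°, gap middle ≈ (0.571, -0.141). The slot looks about 10 mm to -y of the gap's middle. I'll move above the tab and turn the jaws along pot x.

Call:
drive_tool:
  increments:
    - [0,0,0,1.2,0,0,0]
    - [0,1,-1,2.4,0,0,-0.12]
    - [0,2.2,-2.3,2.4,0,0,-0.24]
    - [0,3.4,-3.5,2.4,0,0,-0.36]
    - [0,4.5,-4.7,2.4,0,0,-0.48]
    - [0,5.6,-5.8,2.4,0,0,-0.6]
    - [0,6.7,-7,2.4,0,0,-0.72]
    - [0,7.8,-8.1,2.4,0,0,-0.84]
    - [0,8.9,-9.2,2.4,0,0,-0.95]
    - [0,10,-10.4,2.4,0,0,-1.06]
    - [0,11.1,-11.5,2.4,0,0,-1.17]
    - [0,12.2,-12.6,2.4,0,0,-1.28]
    - [0,13.3,-13.8,2.4,0,0,-1.39]
    - [0,14.3,-14.8,2.4,0,0,-1.48]
    - [0,15,-15.5,2.4,0,0,-1.56]
    - [0,15.4,-15.9,2.4,0,0,-1.6]
    - [0,15.55,-16.1,2.4,0,0,-1.606]
    - [0,15.55,-16.1,2.4,0,0,-1.606]
  squeeze: 20

```text
t: 1.65
tool_pos: [0.5238, 0.1816, 0.3032]
orientation: [-2.492, -1.912, 0.001]
force: [1.1, 1.0, 0.1]
opening: 0.0929
```

```bash
python3 - <<'E'
from h import *
c=snap('wrist','w1'); print(c['s']['t'],c['s']['tool_pos'],c['s']['orientation'],c['s']['force'])
R=cv2.Rodrigues(c['s']['orientation'])[0]; print(R.round(3))
d=np.radians(-15);ex=np.array([np.cos(d),np.sin(d),0])
print(proj(c,[[.5235,.1815,.165]]))
E
```

```text
1.65 [0.52378977 0.18164511 0.30321142] [-2.49179257e+00 -1.91242398e+00  1.27617306e-03] [1.13101837 0.97188344 0.10095948]
[[ 0.259  0.966 -0.001]
 [ 0.966 -0.259 -0.   ]
 [-0.    -0.001 -1.   ]]
[[318.69849152 232.27594669]]
```

View pics/w1.png

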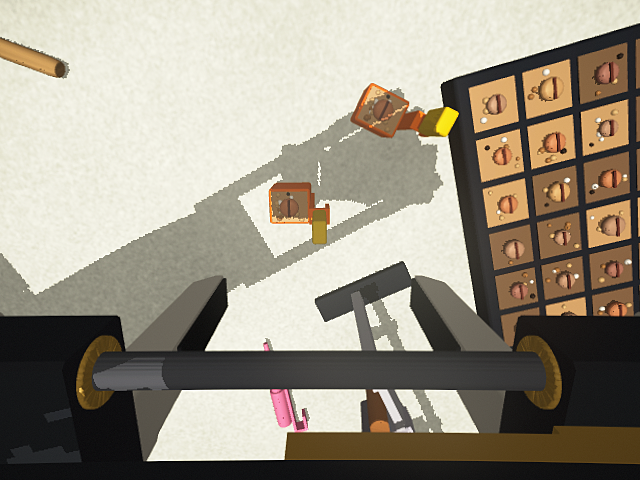

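```bash
python3 - <<'E'
from h import *
crop('w1',255,170,90,85,8,'cw1')
c=load('w1'); 
d=np.radians(-15);ex=np.array([np.cos(d),np.sin(d),0]);ey=np.array([-ex[1],ex[0],0]);o=np.array([.5235,.1815,.165])
q=proj(c,[o+sx*.006*ex+sy*.01*ey for sx,sy in [(-1,-1),(1,-1),(1,1),(-1,1)]])
print(((q-[255,170]+.5)*8-.5).round(0).tolist())
E
```

```text
[[455.0, 596.0], [572.0, 596.0], [573.0, 406.0], [453.0, 406.0]]
```

View pics/cw1.png

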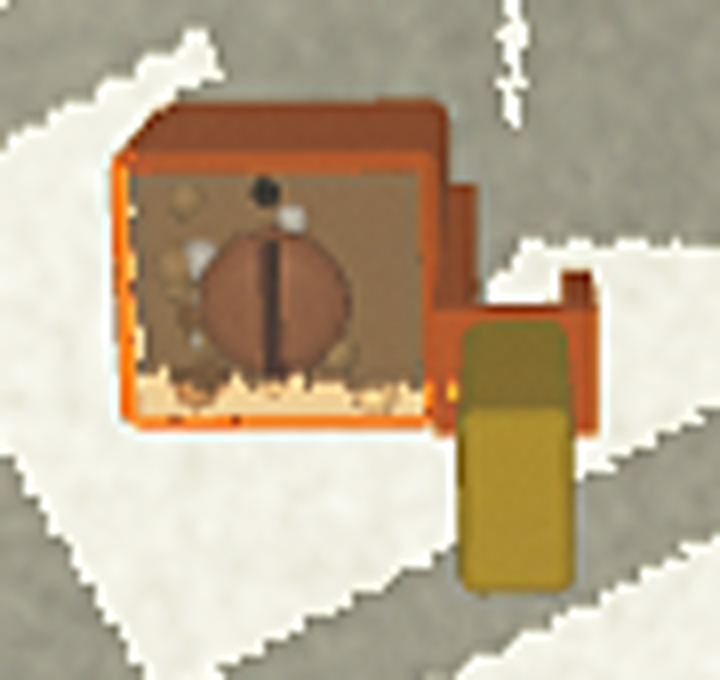

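The tab sits at crop x 458–576, y 408–594, against a prediction of 454–573, 406–596. That is within 0.5 mm, so I descend and grip.

Call:
drive_tool:
  increments:
    - [0.5,0,0,-1,0,0,0]
    - [0.5,0,0,-2.2,0,0,0]
    - [0.5,0,0,-3.4,0,0,0]
    - [0.5,0,0,-4.4,0,0,0]
    - [0.5,0,0,-5.2,0,0,0]
    - [0.5,0,0,-5.8,0,0,0]
    - [0.5,0,0,-6.2,0,0,0]
    - [0.5,0,0,-6.2,0,0,0]
    - [0.7,0,0,-6.2,0,0,0]
    - [0.8,0,0,-6.2,0,0,0]
    - [0.85,0,0,-6.2,0,0,0]
    - [0.9,0,0,-6.2,0,0,0]
    - [1,0,0,-6.2,0,0,0]
    - [1,0,0,-6.2,0,0,0]
    - [1,0,0,-6.2,0,0,0]
    - [1,0,0,-6.2,0,0,0]
    - [1,0,0,-6.2,0,0,0]
    - [1,0,0,-6.2,0,0,0]
  squeeze: 25

```text
t: 3.2
tool_pos: [0.5241, 0.1821, 0.1492]
orientation: [2.492, 1.912, 0.001]
force: [-1.1, -1.5, 5.9]
opening: 0.0119
```

```bash
python3 - <<'E'
from h import *
c=snap('wrist','w2');s=c['s']; print(s['t'],s['tool_pos'],s['force'],s['wrist_torque'],s['opening'])
E
```

```text
3.2 [0.52405138 0.18212238 0.14922163] [-1.14051984 -1.46429912  5.89577973] [-0.25039346  0.21627936  0.00351312] 0.011884962401630682
```

View pics/w2.png

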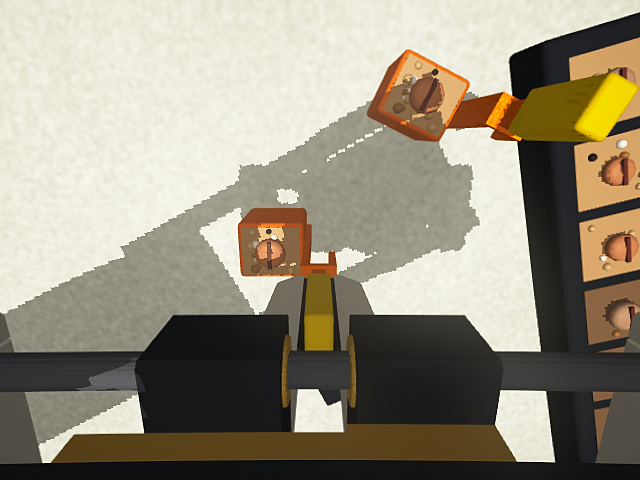

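Gripped (opening 11.9 mm matches the 12 mm tab). Lifting.

Call:
drive_tool:
  increments:
    - [1,0,0,0.1,0,0,0]
    - [1,0,0,0.3,0,0,0]
    - [1,0,0,0.6,0,0,0]
    - [1,0,0,1.1,0,0,0]
    - [1,0,0,1.8,0,0,0]
    - [1,0,0,2.6,0,0,0]
    - [1,0,0,3.5,0,0,0]
    - [1,0,0,4.4,0,0,0]
    - [1,0,0,5.3,0,0,0]
    - [1,0,0,6.2,0,0,0.06]
    - [1,0,0,7,0,0,0.12]
    - [1,0,0,7.6,0,0,0.19]
    - [1,0,0,8,0,0,0.26]
    - [1,0,0,8.2,0,0,0.33]
    - [1,0,0,8.2,0,0,0.39]
    - [1,0,0,8.2,0,0,0.42]
    - [1,0,0,8.2,0,0,0.43]
    - [1,0,0,8.2,0,0,0.43]

```text
t: 4.75
tool_pos: [0.5236, 0.1822, 0.3544]
orientation: [2.027, 2.4, 0.001]
force: [-0.4, -0.6, -1.7]
opening: 0.012
```

```bash
python3 - <<'E'
from h import *
c=snap('wrist','w3');s=c['s']; print(s['t'],s['tool_pos'],s['force'],s['wrist_torque'],s['opening'])
c=snap('scene','s3')
E
```

```text
4.75 [0.52357627 0.18216716 0.35444902] [-0.39314988 -0.56477866 -1.65709501] [-0.05081031 -0.03869241 -0.02891732] 0.011993589955953558
```

View pics/w3.png

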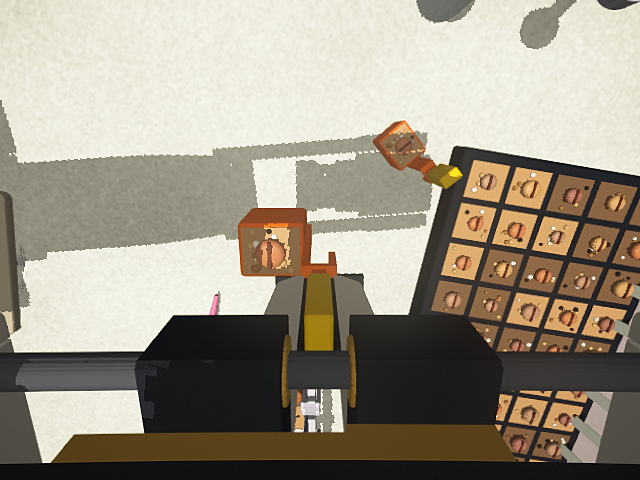

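View pics/s3.png

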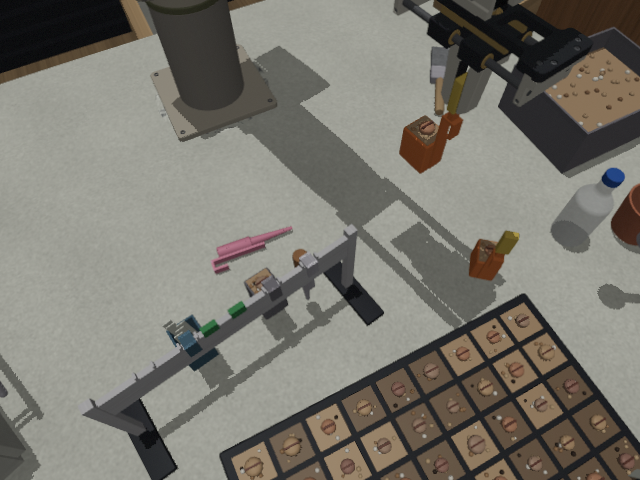

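Held upright, 1.7 N ≈ 170 g. Transporting high over the slot.

Call:
drive_tool:
  increments:
    - [1,0,-0.2,0,0,0,0]
    - [1,0.1,-0.7,0,0,0,0]
    - [1,0.2,-1.4,0,0,0,0]
    - [1,0.3,-2.3,0,0,0,0]
    - [1,0.5,-3.3,0,0,0,0]
    - [1,0.7,-4.4,0,0,0,0]
    - [1,0.9,-5.5,0,0,0,0]
    - [1,1,-6.6,0,0,0,0]
    - [1,1.2,-7.7,0,0,0,0]
    - [1,1.4,-8.8,0,0,0,0]
    - [1,1.5,-9.9,0,0,0,0]
    - [1,1.7,-10.9,0,0,0,0]
    - [1,1.8,-11.8,0,0,0,0]
    - [1,1.9,-12.5,0,0,0,0]
    - [1,2,-13,0,0,0,0]
    - [1,2,-13.3,0,0,0,0]
    - [1,2,-13.36,0,0,0,0]
    - [1,2,-13.36,0,0,0,0]
    - [1,2,-13.36,0,0,0,0]

```text
t: 6.43
tool_pos: [0.5736, -0.1512, 0.3537]
orientation: [-2.026, -2.4, -0.0]
force: [-0.3, 0.6, -2.1]
opening: 0.012
```

```bash
python3 - <<'E'
from h import *
c=snap('wrist','w4');s=c['s']; print(s['t'],s['tool_pos'],s['force'],s['wrist_torque'],s['opening'])
print(cv2.Rodrigues(s['orientation'])[0].round(3))
snap('scene','s4');crop('s4',60,140,320,260,2.5,'cs4')
E
```

```text
6.4333 [ 0.5736     -0.15115166  0.35372112] [-0.29056762  0.6308174  -2.10565368] [-0.0336956  -0.03196883  0.00492403] 0.011952864195843018
[[-0.168  0.986  0.   ]
 [ 0.986  0.168  0.   ]
 [ 0.     0.    -1.   ]]
```

View pics/w4.png

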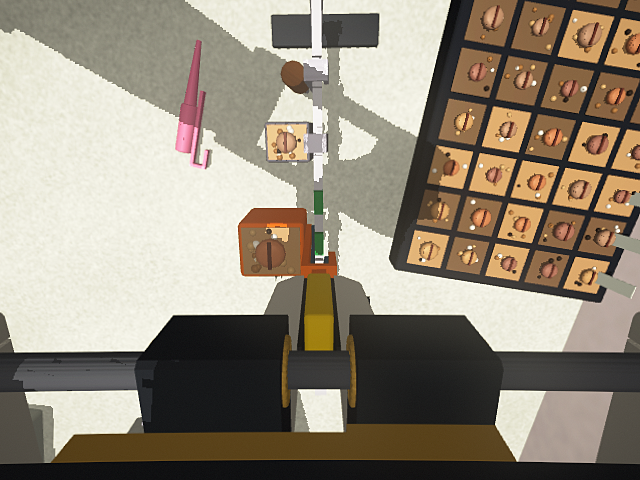

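View pics/cs4.png

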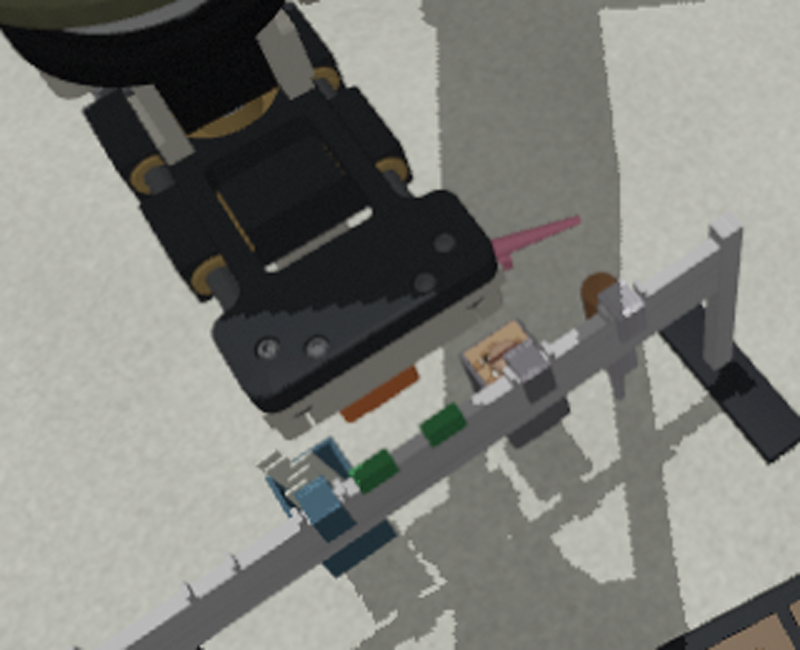

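The wrist view shows the pot, its hook and the saddle together (saddle at ~(318,190–255)), with the rail parallel to the image vertical. I'll enlarge it.

```bash
python3 - <<'E'
from h import *
crop('w4',230,110,120,170,4.7,'cw4');crop('w4',295,180,50,100,6,'cw4b')
E
```

```text
(no output)
```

View pics/cw4.png

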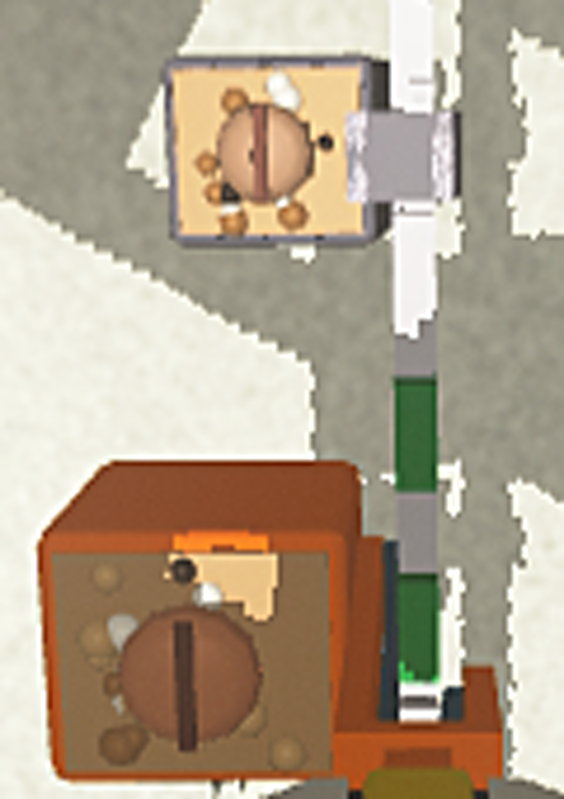

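View pics/cw4b.png

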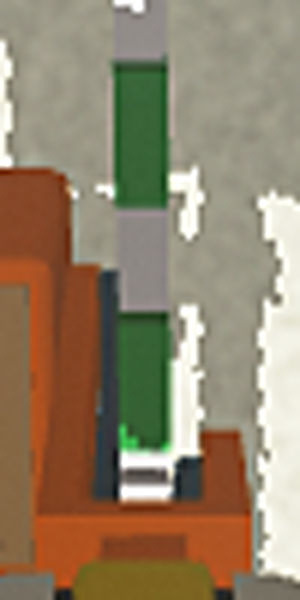

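```bash
python3 - <<'E'
from h import *
c=load('w4'); print(TT(c)[:3,3],TT(c)[:3,2])
b=C(c,295,180,6);a=C(c,230,110,4.7)
P={}
for n,p,z in [('g1far',(141,63),.178),('g1near',(142.5,208),.178),('g2far',(144,312),.178),('g2near',(145,448),.178)]:
    P[n]=atz(c,b(*p),z); print(n,P[n].round(4))
sl=(P['g1near']+P['g2far'])/2; print('slot',sl, 'w',np.linalg.norm(P['g1near']-P['g2far']),'tot',np.linalg.norm(P['g1far']-P['g2near']))
d=P['g1far']-P['g2near'];print('ang',np.degrees(np.arctan2(d[1],d[0]))-90)
print('greyhook',atz(c,a(401,156),.174))
# hook: lip top rear corners / bridge far edge z
s=c['s'];R=cv2.Rodrigues(s['orientation'])[0];ex=R[:,1];ey=R[:,0]
print('rail rel TCP',(sl-s['tool_pos'])@ex,(sl-s['tool_pos'])@ey)
zt=s['tool_pos'][2]-.006
# lip far-bottom edge etc, in pot frame assuming tab at TCP
tab=s['tool_pos']-np.array([0,0,.006])
pts=[tab+ex*x+ey*y+np.array([0,0,z-.142]) for x,y,z in [(-.006,.008,.105),(.006,.008,.101),(-.006,.008,.101),(-.006,.008,.105),(-.056,.02,.055),(-.056,-.02,.055),(-.010,.02,.055),(-.01,-.02,.055),(-.0,.01,.119)]]
q=proj(c,pts);print(((q-[230,110]+.5)*4.7).round(0).tolist())
E
```

```text
[ 0.56047049 -0.07498153  0.49446665] [ 0.04603179 -0.27409652 -0.9605999 ]
g1far [ 0.5681 -0.1231  0.178 ]
g1near [ 0.572  -0.1447  0.178 ]
g2far [ 0.575  -0.1608  0.178 ]
g2near [ 0.5788 -0.1825  0.178 ]
slot [ 0.57347973 -0.15275377  0.178     ] w 0.016315685516801848 tot 0.0603498490348918
ang 10.21225875814197
greyhook [ 0.55862174 -0.08358499  0.174     ]
rail rel TCP -0.0004040936755780257 -0.0016222635395074362
[[369.0, 729.0], [471.0, 717.0], [370.0, 717.0], [369.0, 729.0], [30.0, 527.0], [47.0, 786.0], [351.0, 527.0], [354.0, 786.0], [421.0, 757.0]]
```

Saddle length reads 60.3 mm and the slot 18.3 mm after correcting for its visible wall, both as specified. The slot centre is ≈ 2.4 mm to -y of the hook and x is within 0.4 mm. I'll correct and lower to just above the rail, then look again.

Call:
drive_tool:
  increments:
    - [1,0,-0.05,-0.2,0,0,0]
    - [1,0,-0.1,-0.6,0,0,0]
    - [1,0,-0.1,-1.1,0,0,0]
    - [1,0,-0.1,-1.6,0,0,0]
    - [1,0,-0.1,-2.1,0,0,0]
    - [1,0,-0.1,-2.6,0,0,0]
    - [1,0,-0.1,-3,0,0,0]
    - [1,0,-0.1,-3.3,0,0,0]
    - [1,0,-0.1,-3.5,0,0,0]
    - [1,0,-0.1,-3.6,0,0,0]
    - [1,0,-0.1,-3.6,0,0,0]
    - [1,0,-0.1,-3.6,0,0,0]

```text
t: 7.53
tool_pos: [0.5739, -0.1545, 0.2642]
orientation: [2.027, 2.399, 0.0]
force: [-0.2, 0.2, -1.6]
opening: 0.0119
```

```bash
python3 - <<'E'
from h import *
c=snap('wrist','w5');s=c['s']; print(s['t'],s['tool_pos'],s['force'],s['wrist_torque'],s['opening'])
crop('w5',225,120,130,170,4.6,'cw5')
snap('scene','s5');crop('s5',60,180,300,220,2.6,'cs5')
E
```

```text
7.5333 [ 0.5738953  -0.15446674  0.26420298] [-0.23246886  0.2080102  -1.61798612] [-0.0649681  -0.04884881  0.01599432] 0.011876389345789207
```

View pics/cw5.png

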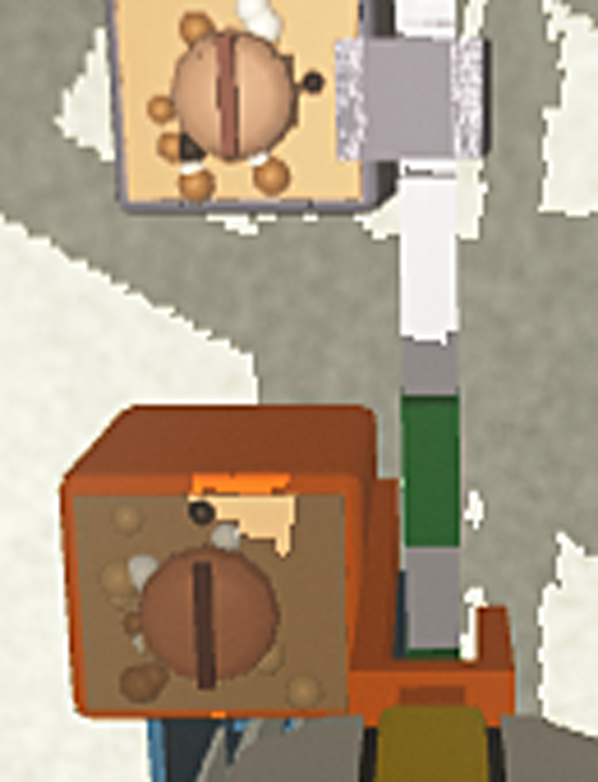

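View pics/cs5.png

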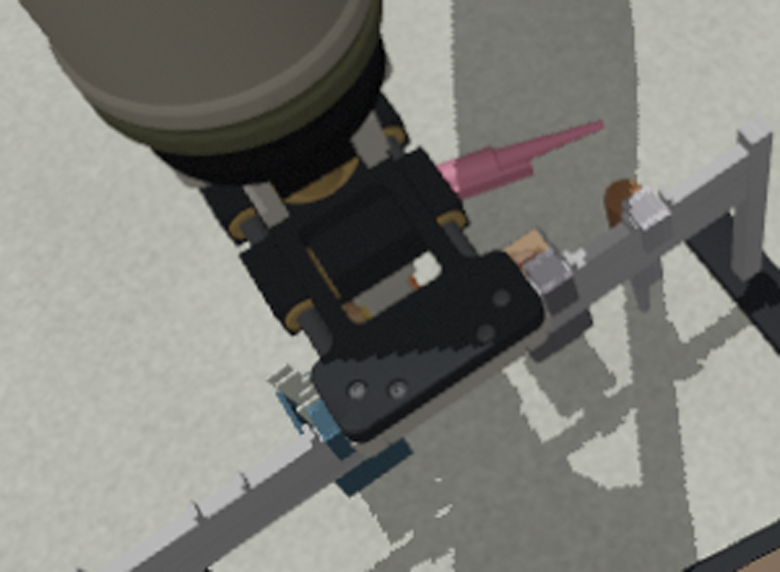

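```bash
python3 - <<'E'
from h import *
c=load('w5');a=C(c,225,120,4.6);s=c['s']
R=cv2.Rodrigues(s['orientation'])[0];ex=R[:,1];ey=R[:,0]
for n,p,z in [('g1far',(431,396),.170),('g1near',(432,546),.178),('g2far@170',(432,650),.170),('g2far@178',(432,657),.178),('rail',(429,370),.170),('greyhook',(417,98),.174)]:
    P=atz(c,a(*p),z); r=P-s['tool_pos']; print(n,P.round(4),(r@ex).round(4),(r@ey).round(4))
tab=s['tool_pos']-np.array([0,0,.0072])
pts=[tab+ex*x+ey*y+np.array([0,0,z-.142]) for x,y,z in [(-.006,.008,.101),(.006,.008,.101),(-.006,.008,.105),(.006,.008,.105),(.006,.008,.08)]]
print(((proj(c,pts)-[225,120]+.5)*4.6).round(0).tolist())
E
```

```text
g1far [ 0.5684 -0.1244  0.17  ] -0.0004 0.0306
g1near [ 0.572  -0.1444  0.178 ] -0.0003 0.0102
g2far@170 [ 0.5751 -0.1631  0.17  ] -0.0003 -0.0086
g2far@178 [ 0.5748 -0.1612  0.178 ] -0.0003 -0.0068
rail [ 0.5675 -0.1206  0.17  ] -0.0007 0.0345
greyhook [ 0.5596 -0.0834  0.174 ] -0.0023 0.0725
[[385.0, 652.0], [484.0, 652.0], [385.0, 663.0], [485.0, 663.0], [479.0, 598.0]]
```

Hook is ~1.5 mm to -y of the slot and x is good (0.5 mm). I'll adjust and lower until just above saddle-contact height.

Call:
drive_tool:
  increments:
    - [1,-0.03,0.06,-0.1,0,0,0]
    - [1,-0.03,0.06,-0.3,0,0,0]
    - [1,-0.03,0.06,-0.5,0,0,0]
    - [1,-0.03,0.06,-0.7,0,0,0]
    - [1,-0.03,0.06,-0.9,0,0,0]
    - [1,-0.03,0.06,-1.05,0,0,0]
    - [1,-0.03,0.06,-1.2,0,0,0]
    - [1,-0.03,0.06,-1.3,0,0,0]
    - [1,-0.03,0.06,-1.36,0,0,0]
    - [1,-0.03,0.06,-1.4,0,0,0]
    - [1,-0.03,0.06,-1.4,0,0,0]
    - [1,-0.03,0.06,-1.4,0,0,0]

```text
t: 8.63
tool_pos: [0.573, -0.1529, 0.2288]
orientation: [2.027, 2.4, 0.0]
force: [0.6, 0.3, -1.7]
opening: 0.0118
```

```bash
python3 - <<'E'
from h import *
c=snap('wrist','w6');s=c['s']; print(s['t'],s['tool_pos'],s['force'],s['wrist_torque'],s['opening'])
crop('w6',225,120,130,170,4.6,'cw6')
E
```

```text
8.6333 [ 0.57300986 -0.15288     0.22884836] [ 0.59862356  0.26191471 -1.67189431] [-0.0766478   0.03097326 -0.00659706] 0.011764782362120177
```

View pics/cw6.png

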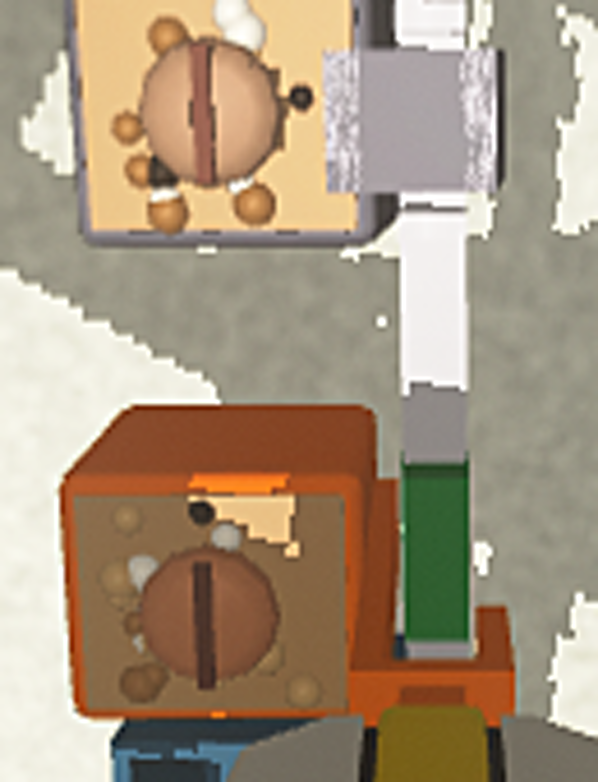

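The hook's far edge (crop y≈660) clears the near end of the green block (642) by ~1–1.5 mm, so it should be centred over the slot. I'll lower gently past saddle height.

Call:
drive_tool:
  increments:
    - [1,0,0,-0.03,0,0,0]
    - [1,0,0,-0.06,0,0,0]
    - [1,0,0,-0.09,0,0,0]
    - [1,0,0,-0.12,0,0,0]
    - [1,0,0,-0.14,0,0,0]
    - [1,0,0,-0.16,0,0,0]
    - [1,0,0,-0.16,0,0,0]
    - [1,0,0,-0.16,0,0,0]

```text
t: 9.35
tool_pos: [0.5729, -0.1529, 0.2246]
orientation: [-2.027, -2.4, 0.0]
force: [0.3, -0.0, -1.4]
opening: 0.0116
```

Call:
drive_tool:
  increments:
    - [1,0,0,-0.03,0,0,0]
    - [1,0,0,-0.06,0,0,0]
    - [1,0,0,-0.08,0,0,0]
    - [1,0,0,-0.1,0,0,0]
    - [1,0,0,-0.1,0,0,0]
    - [1,0,0,-0.1,0,0,0]

```text
t: 9.85
tool_pos: [0.5728, -0.1528, 0.2221]
orientation: [-2.027, -2.4, 0.0]
force: [0.2, 0.0, -2.5]
opening: 0.0119
```

Still free: 4 mm below saddle-contact height with no upward force. Continuing.

Call:
drive_tool:
  increments:
    - [1,0,0,-0.03,0,0,0]
    - [1,0,0,-0.06,0,0,0]
    - [1,0,0,-0.08,0,0,0]
    - [1,0,0,-0.1,0,0,0]
    - [1,0,0,-0.1,0,0,0]
    - [1,0,0,-0.1,0,0,0]

```text
t: 10.35
tool_pos: [0.5729, -0.1528, 0.2196]
orientation: [-2.027, -2.4, 0.0]
force: [-0.3, 0.7, -1.9]
opening: 0.0118
```

```bash
python3 - <<'E'
from h import *
c=snap('wrist','w7');s=c['s']; print(s['t'],s['tool_pos'],s['force'],s['wrist_torque'],s['opening'])
crop('w7',225,120,130,170,4.6,'cw7')
E
```

```text
10.35 [ 0.57285487 -0.15282444  0.21955498] [-0.31829772  0.74101692 -1.86659647] [-0.01173681 -0.02471203  0.0221308 ] 0.01181457106040783
```

View pics/cw7.png

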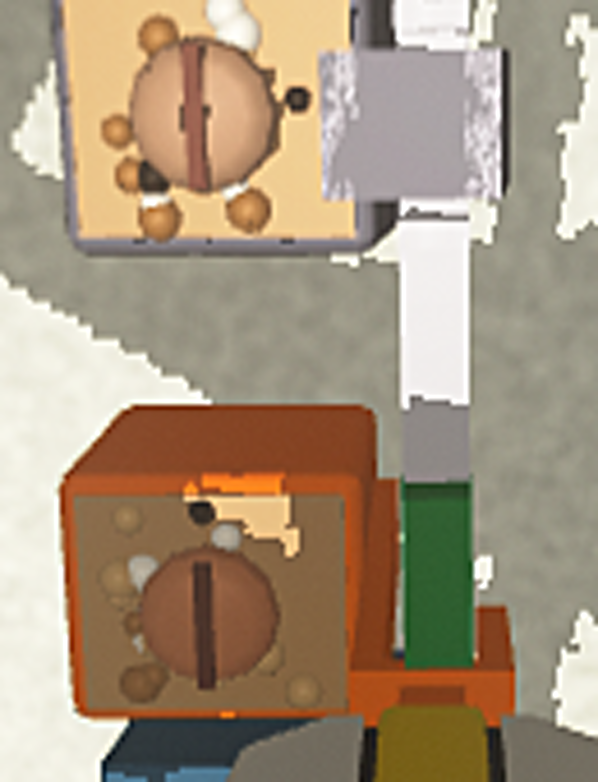

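The green block now rises above the bridge's front edge, so the hook is inside the slot. I'll ease down to the seat.

Call:
drive_tool:
  increments:
    - [1,0,0,-0.02,0,0,0]
    - [1,0,0,-0.04,0,0,0]
    - [1,0,0,-0.06,0,0,0]
    - [1,0,0,-0.06,0,0,0]
    - [1,0,0,-0.06,0,0,0]

```text
t: 10.82
tool_pos: [0.5729, -0.1529, 0.2182]
orientation: [2.027, 2.4, 0.0]
force: [-1.1, 0.1, -1.0]
opening: 0.0121
```

Call:
drive_tool:
  increments:
    - [1,0,0,-0.015,0,0,0]
    - [1,0,0,-0.03,0,0,0]
    - [1,0,0,-0.04,0,0,0]
    - [1,0,0,-0.04,0,0,0]

```text
t: 11.15
tool_pos: [0.5729, -0.1529, 0.2182]
orientation: [2.027, 2.4, 0.0]
force: [-3.8, 1.0, 5.6]
opening: 0.0119
```

Seated: TCP stopped at exactly the home height (0.2182) with a ~6 N reaction. I'll relax the press, then open.

Call:
drive_tool:
  increments:
    - [1,0,0,0.02,0,0,0]
    - [1,0,0,0.03,0,0,0]
    - [1,0,0,0.03,0,0,0]
    - [1,0,0,0.03,0,0,0]
  squeeze: 8

```text
t: 11.48
tool_pos: [0.573, -0.1529, 0.2182]
orientation: [2.027, 2.4, 0.0]
force: [-1.3, 0.2, 4.3]
opening: 0.012
```

Call:
drive_tool:
  increments:
    - [0.85,0,0,0,0,0,0]
    - [0.8,0,0,0,0,0,0]
    - [0.75,0,0,0,0,0,0]
    - [0.7,0,0,0,0,0,0]
    - [0.65,0,0,0,0,0,0]
    - [0.6,0,0,0,0,0,0]
    - [0.55,0,0,0,0,0,0]
    - [0.55,0,0,0,0,0,0]

```text
t: 12.15
tool_pos: [0.5729, -0.1528, 0.2178]
orientation: [-2.027, -2.4, 0.0]
force: [0.6, -0.3, -0.3]
opening: 0.0413
```

```bash
python3 - <<'E'
from h import *
c=snap('wrist','w8');s=c['s']; print(s['t'],s['tool_pos'],s['force'],s['wrist_torque'],s['opening'])
E
```

```text
12.15 [ 0.57290374 -0.15284121  0.21784923] [ 0.6216584  -0.27023734 -0.28484507] [-0.08047513  0.0514168   0.01588455] 0.04128513290476343
```

View pics/w8.png

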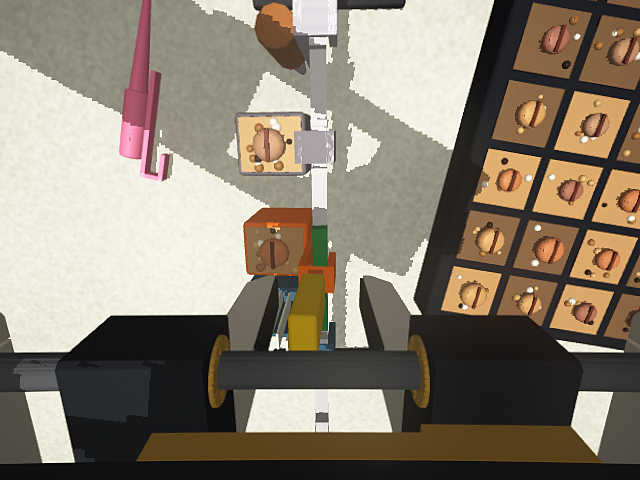

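Released. The tab leans slightly towards -x as the pot settles on the rail. I'll open fully, withdraw straight up and check the tilt.

Call:
drive_tool:
  increments:
    - [0.4,0,0,0,0,0,0]
    - [0.25,0,0,0,0,0,0]
    - [0.1,0,0,0,0,0,0]
    - [0,0,0,0,0,0,0]
    - [0,0,0,0.2,0,0,0]
    - [0,0,0,0.6,0,0,0]
    - [0,0,0,1.1,0,0,0]
    - [0,0,0,1.8,0,0,0]
    - [0,0,0,2.6,0,0,0]
    - [0,0,0,3.4,0,0,0]
    - [0,0,0,4.2,0,0,0]
    - [0,0,0,4.8,0,0,0]
    - [0,0,0,5,0,0,0]
    - [0,0,0,5,0,0,0]

```text
t: 13.37
tool_pos: [0.5737, -0.1531, 0.3461]
orientation: [2.024, 2.397, 0.003]
force: [-0.6, 0.0, 0.0]
opening: 0.0931
```

Call:
drive_tool:
  increments:
    - [0,-0.5,0,0.5,0,0,0]
    - [0,-1.5,0.5,0.5,0,0,0]
    - [0,-2.5,1.5,0.5,0,0,0]
    - [0,-3.5,2.8,0.5,0,0,0]
    - [0,-4,4,0.5,0,0,0]
    - [0,-4,5.2,0.5,0,0,0]
    - [0,-4,6.4,0.5,0,0,0]
    - [0,-4,7.6,0.5,0,0,0]
    - [0,-4,8.8,0.5,0,0,0]
    - [0,-4,9.6,0.5,0,0,0]
    - [0,-4,10,0.5,0,0,0]
    - [0,-4,10,0.5,0,0,0]

```text
t: 14.37
tool_pos: [0.4724, 0.0987, 0.3545]
orientation: [-2.023, -2.402, 0.001]
force: [0.0, -0.1, -0.0]
opening: 0.0931
```

```bash
python3 - <<'E'
from h import *
c=snap('scene','s9');snap('top','t9');print(c['s']['t'],c['s']['tool_pos'])
crop('s9',80,200,310,260,2.5,'cs9');crop('t9',280,160,230,120,3.4,'ct9')
E
```

```text
14.3667 [0.47243257 0.09870835 0.35452216]
```

View pics/cs9.png

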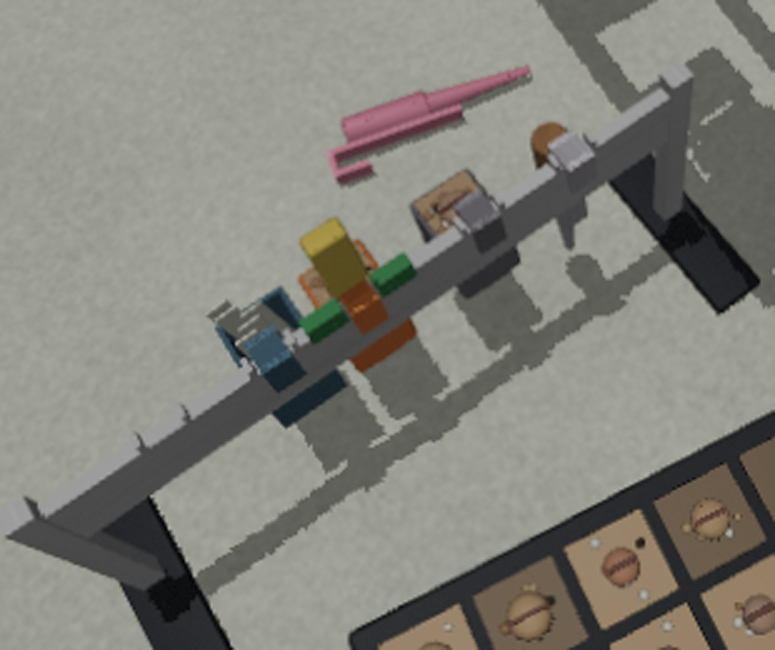

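View pics/ct9.png

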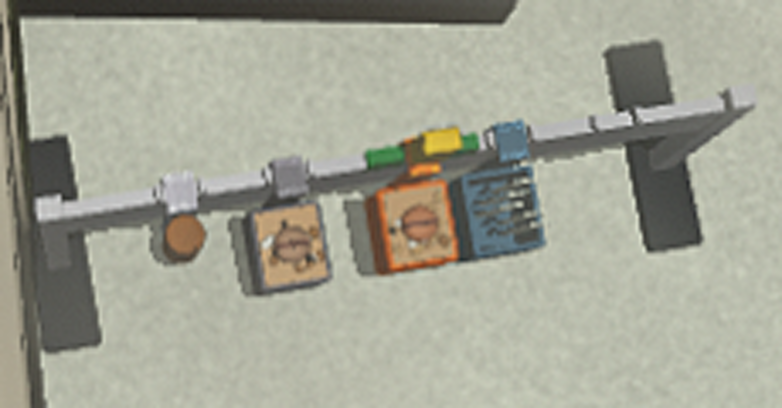

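```bash
python3 - <<'E'
from h import *
t=load('t9');s=load('s9')
crop('t9',385,185,60,70,9,'ct10');crop('s9',190,280,80,80,8,'cs10')
t0=load('top0')['image'].astype(int);s0=load('scene0')['image'].astype(int)
E
```

```text
(no output)
```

View pics/ct10.png

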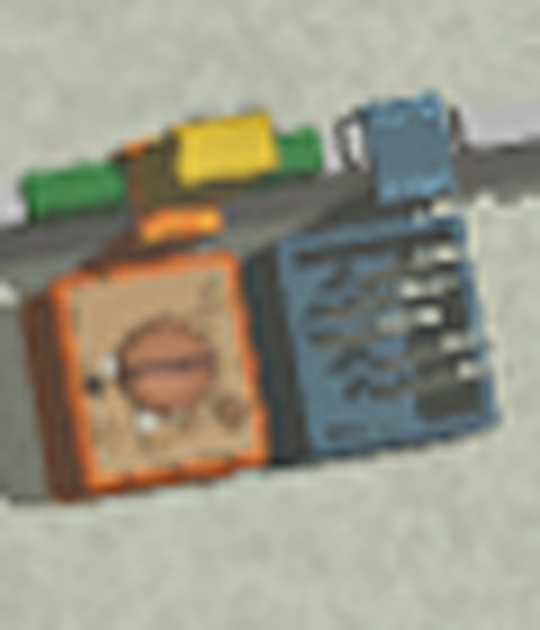

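View pics/cs10.png

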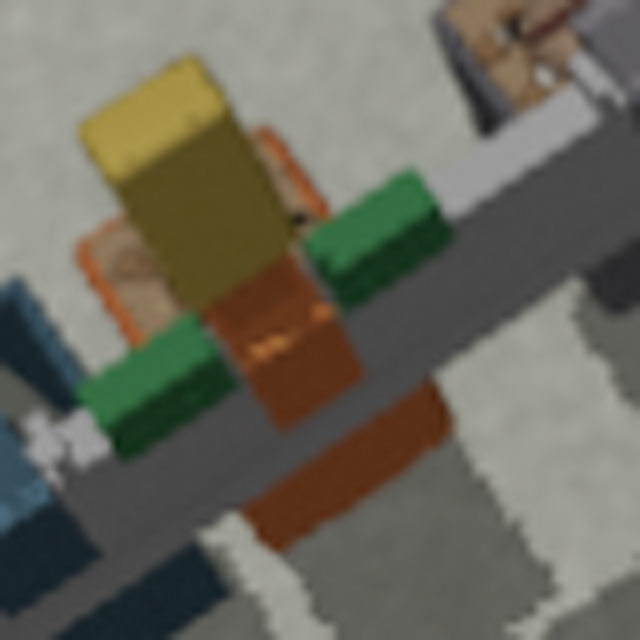

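```bash
python3 - <<'E'
from h import *
t=load('t9');s=load('s9');a=C(t,385,185,9);b=C(s,190,280,8)
top,e=tri([(t,a(227,149)),(s,b(156,120))]);print('tabtop',top,e)
th=np.radians(9.7);ex=np.array([np.cos(th),np.sin(th),0]);ey=np.array([-ex[1],ex[0],0])
slot=np.array([.5737,-.1538,.170]);r=top-slot;print(r@ex,r@ey,r[2],'tilt if about hook',np.degrees(np.arctan2(-r@ex,.064)))
n=np.linalg.norm
# neighbours: pixel shift by template matching
for nm,f0,f1,boxes in [('top','top0','t9',dict(grey=(355,203,20,16),caddy=(420,193,22,16),dib=(325,208,16,16))),('scene','scene0','s9',dict(grey=(258,272,30,25),caddy=(175,328,30,24),dib=(298,248,22,26)))]:
    A=load(f0)['image'];B=load(f1)['image']
    for k,(x,y,w,h) in boxes.items():
        m=cv2.matchTemplate(B[y-6:y+h+6,x-6:x+w+6],A[y:y+h,x:x+w],cv2.TM_CCOEFF_NORMED);_,v,_,l=cv2.minMaxLoc(m);print(nm,k,round(v,3),l[0]-6,l[1]-6)
E
```

```text
tabtop [ 0.5667086  -0.15436768  0.23188419] [np.float64(6.0061331323458666e-05), np.float64(6.0061331323416185e-05)]
-0.006987094273545329 0.0006184152331228598 0.061884193073063504 tilt if about hook 6.23049687457962
top grey 0.991 0 0
top caddy 0.99 0 0
top dib 0.988 0 0
scene grey 0.995 0 0
scene caddy 0.994 0 0
scene dib 0.994 0 0
```

```bash
python3 - <<'E'
from h import *
for i in range(6): c=robot.read_camera('scene')
c=snap('scene','s10');d=np.abs(c['image'][280:380,190:290].astype(int)-load('s9')['image'][280:380,190:290]).max();print('max diff',d,c['s']['t'])
if d<25: print(robot.close_job())
E
```

```text
max diff 22 14.7667
the job is handed in; nothing more can be done
None
```

The orange pot is hanging with its hook fully down in the saddle's slot, and I handed the job in at about 14.8 s of the 72 s limit.

**What I did:** Two orange pots were in view. I took the one nearest the base, gripped it by its yellow tab (the jaws read 11.9 mm on the 12 mm tab) and lifted it. I then turned it square to the rail and lowered it through the gap. The slot showed in the wrist camera about 11 mm to -y of the gap middle, so I aligned the hook to it there and did not need to feel along the saddle. The hook went in past the saddle height with no resistance. It stopped at the expected seat height with about 6 N of upward force at the wrist, or roughly 7 N between pot and rail. I then eased off, opened the jaws and withdrew upward.

**Last checks:**
- **Hook position:** the scene picture shows the hook between the green blocks. The top of the tab measured 232 mm high, against 234 mm expected for a seated hook.
- **Neighbours:** the grey pot, tag caddy and dibber showed no pixel shift in the top and scene cameras.
- **At rest:** I judged the pot still by comparing two pictures 0.4 s apart. The largest pixel difference was 22, under the threshold of 25 I had picked.
- **Tilt (least certain):** the pot leans towards the robot by about 0.11 rad by camera, uncertain by about 0.03. The limit is 0.15, and the hook's clearance on the rail suggests at most about 0.08, so the two figures disagree somewhat but both are inside it.

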